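# Clamp a frame bar in the jig

### The arm

A 6-joint arm with a two-finger parallel gripper is mounted at the origin on the work surface. World frame = base frame: x ahead of the robot, y to its left, z up, the work surface at z = 0. Lengths are in mm, angles in rad, forces in N, time in s.
With the tool pointing down it reaches from about 350 to 875 mm from the base axis. Payload 4.2 kg.
Tool frame: the origin (TCP) lies midway between the tips of the shut fingers; the grasp point (between the pads) lies 19 mm behind it; z points along the fingers, y is the line along which they close (so a half turn about z gives the same grasp; the last joint's range is limited). The gripper opens to 85 mm and grips with 20 to 120 N. Pads are 22 mm wide; open, the fingers measure 114 mm over their backs; the gripper's body (76 mm by 85 mm) begins 54 mm behind the grasp point. The pads swing forward as they close: fully open they stand 13 mm farther back than shut.
Start: joints at [-0.977, 0.385, 0.008, 0, -1.194, -0.259], TCP at [205.377, -590.271, 231.312] pointing down, gripper open.
Joint ranges: [-3.14, 3.14], [-1.21, 2.06], [-1.07, 1.41], [-3.16, 2.05], [-2.99, -0.16], [-3.1, 3.1]. Speed limits (rad/s): [2.79, 2.79, 3.14, 3.14, 3.14, 3.14].

### API

Orientations are given as a unit quaternion [x, y, z, w].
In Python, from bench import arm gives the robot as it stands.
- The arm moves only by the tool send_rows, never from a script. Its argument "targets" is a list of rows, each an object of numbers: "gripper": the gripper command: -1 is fully open, 1 is shut, values between are in proportion; "x", "y", "z": the shift along the tool's x, y, z in cm; "ax", "ay", "az": the turn, a rotation vector about the tool's x, y, z in degrees. A call has 1 to 5 rows; each row shifts and turns the commanded pose from where the row before left it, along the tool's axes as they then stand; what a row does not reach is not made up. A row lasts 1/12 s, in which the tool goes at most 41.7 mm and 7.16 degrees, less where a joint would pass 70% of its speed; a pose out of reach is approached as far as the arm can. A call is refused whole if a number of a shift passes 4.17 or a number of a turn 7.16, either way. A call with a gripper value outside its range is refused whole. The fingers move at their own pace and stop on an object; the grip force is fixed at half the most. Time passes only in rows, so rows that do not move let the fingers close. It gives the time, the measured TCP pose, the force, the opening and the grip force at its end, in the units of the state.
- arm.read_state(): the state, without advancing time (a new reading comes with each control period).
- arm.get_image(name): name is "scene" or "side" or "wrist"; returns (picture, depth): 420x560x3 uint8, red, green, blue; 420x560 float32, mm along the optical axis (not along the pixel's ray), 0 where there is no reading.
- arm.camera_model(name): a dict with "fx", "fy", "cx", "cy" (pixels), "cam_to_world" (4x4, takes a point from camera to world coordinates). Camera axes: x right, y down, z forward; pixel columns grow to the right and rows downward; lengths in mm; the calibration is good to about 2 mm. The wrist camera is an equidistant fisheye: a pixel r from the principal point sees the ray r / f radians off the axis. A picture is of the moment at which its call begins: read the wrist's pose just before it. camera_model takes no time and is no camera call; for the wrist camera it gives the pose at the moment of the call.
- arm.job_done(): hands the job in; it is judged then, once.
Trained networks look in the newest picture that a camera, given by its name, has taken for a name from the list of things; names that differ only in an ending like _2 or _b are one class to them, and where a whole thing is asked for, a point or a joint stands for the part that bears it (a point fixed in the world has none). Each returns a list of dicts, best first, with "score" (0 to 1); they miss things now and then, are a little off and sometimes report something else, mostly with a low value. They report only what shows in the picture. A call takes as long as a camera call. They do not tell look-alikes from the thing itself.
- arm.boxes_of(camera, thing): "rect" ([left, top, width, height] in pixels, round what is visible of it).
The state is a dict: "clock": time; "joints": joint angles; "joint_vel": joint speeds; "joint_efforts": joint torques, N m; "position": TCP position; "ee_rot": TCP orientation; "contact_force": force on the tool from outside, world axes, zero at the start; "wrist_torque": the same for the moment, N m; "gripper_width": finger opening in mm; "grasp_force": force on a finger pad.
Only numpy, scipy, OpenCV 4.12 (cv2) and the standard library are available. Lean on these libraries where they do the work, as an engineer would, in place of code of your own. Each camera call takes 0.05 s, during which the arm holds its last target. There are 200 camera calls.

### The job

On the grey jig board, push the loose pale wooden frame bar along its channel with the fingertips until its end is fully home against the dark stop block. Then push the toggle clamp's red lever over, away from the robot and down past its dead point, until it snaps into lock and the rubber pad presses on the bar. Only push: do not pick the bar up, and leave the other things where they are.

Things in the scene. Friction and masses are not known exactly. Their poses are not given: they have to be found in the camera images.
- jig: Fixed grey board, 300 (x) x 400 (y) x 12 mm, flat on the table at a varying place and yaw. Origin: centre of its underside; x away from the robot, y along the channel towards the stop, z up. The channel runs along y at jig x = -60 mm between two dark fences, 8 mm high, 12 mm thick, 33 mm apart, from jig y = -90 to 100 mm. The clamp's steel bracket stands at jig x -8 to 68, y -30 to 30 mm.
- bar_tail (a point): Centre of the bar's free end face, the end to push on, 22 mm above the table. The bar: loose pale wood, 30 wide x 200 long x 20 mm high, 50 to 105 g, on the board (its top at 32 mm) in the channel, sliding with light friction, 30 to 65 mm short of the stop at the start. y along the bar to the stop, z up. The tail sticks out past the fences; with the bar home it is at jig y = -100 mm.
- bar_mid (a point): Centre of the same bar, half-way up; 100 mm from either end.
- bar_head (a point): Centre of the bar's other end face, half-way up; it must meet the stop block.
- stop (a point): Centre of the dark stop block's face that the bar must meet, at jig (-60, 100, 22) mm. The block is 60 wide, 25 mm deep, its top 42 mm above the table.
- lever_hinge (a point): Fixed point on the lever's hinge axis, at jig (35, 0, 75) mm; the hinge axis is parallel to jig y.
- lever_tip (a point): Outer end of the lever, 120 mm from the hinge axis, on its centre line (its z axis points out along the lever). The outer 62 mm are a red grip 30 mm wide (along jig y) and 14 mm thick; the rest is a steel strip 18 mm wide and 7 mm thick.
- lever (a joint): Lever angle, rad. 0: open, upright but leaning 0.087 rad towards jig -x; grows as the lever swings to jig +x and down. 0.95: dead point (before it a spring throws the lever back to 0, past it the spring snaps it on). 1.4: locked at its end stop, 0.26 rad above level. Takes about 9 N at the grip at first, falling to nothing at the dead point. The hold-down arm comes down with it.
- pad: Black rubber pad, 18 mm across, on the spindle of the steel hold-down arm (14 mm wide, pivot at jig (15, 0, 55) mm, lifted over the channel, top about 115 mm, while the lever is open). Origin on the arm's pivot, not on the pad. With the lever locked the pad presses on the bar's top at jig (-60, 0) mm with a few N.
- bar: The same bar; origin at the centre of its underside.
- spool_green: Bystander: green thread spool, 32 mm across, 44 mm high, standing on the board; origin under its base.
- spool_blue: Bystander: blue thread spool, 32 mm across, 44 mm high, standing on the board; origin under its base.
- water_bottle: Bystander: clear water bottle with blue cap, 64 mm across, 210 mm high; origin under its base.
- cup: Bystander: yellow cup, 76 mm across, 90 mm high; origin under its base.
- glue_jar: Bystander: amber jar with white lid, 60 mm across, 75 mm high; origin under its base.
- notebook: Bystander: grey notebook with a black phone on it, 154 x 214 x 27 mm; origin under its centre.
- screwdriver: Bystander: screwdriver with orange handle, lying on the table.
There are look-alikes about, which are no part of the job. There is more than one size of the bar; the job needs the smallest.

How it is judged:
By the outcome, as a careful person would: the job done as asked, in the order asked, and still so for the second after the job is handed in, with the robot touching nothing.
It also fails if it takes over 51 s, if anything falls off the work surface, if the arm or the gripper's body presses on something with over 40 N, if the wrist force passes 120 N, or if a joint passes its speed limit or range.

## Working session

There is one attempt and no reset: what is moved stays moved. The work goes in short steps, Python scripts to look and compute and a tool call to move; the robot and the scene stay as the last step left them, time stands still between calls to the robot, and variables do not carry over. Pictures are saved under pics/ and viewed, at most 10 in all, crops included, and the job is handed in when it is done.

Besides the shell and the picture viewer there is one more tool, called after "Call:" by a JSON object that holds its "api" and its "payload", one argument or row to a line. send_rows: Moves the arm, as the interface text tells. Its arguments: {"type":"object","properties":{"targets":{"type":"array"}},"required":["targets"]}

```bash
mkdir -p pics; cat > h.py <<'E'
import numpy as np, cv2
from bench import arm
from scipy.spatial.transform import Rotation as R
def px2w(cam,u,v,d):
    m=arm.camera_model(cam);p=np.array([(u-m["cx"])/m["fx"]*d,(v-m["cy"])/m["fy"]*d,d,1])
    return (np.array(m["cam_to_world"])@p)[:3]
def cloud(cam,depth):
    m=arm.camera_model(cam);v,u=np.indices(depth.shape)
    P=np.stack([(u-m["cx"])/m["fx"]*depth,(v-m["cy"])/m["fy"]*depth,depth,np.ones_like(depth)],-1)
    return (P@np.array(m["cam_to_world"]).T)[...,:3]
E
python3 - <<'E'
from h import *
s=arm.read_state();print(s["clock"],s["position"],s["ee_rot"],s["contact_force"])
for c in("scene","side"):
    im,d=arm.get_image(c);cv2.imwrite(f"pics/{c}0.png",im[...,::-1]);np.savez(f"{c}0.npz",im=im,d=d)
    P=cloud(c,d)
    for t in("jig","bar","lever","pad","stop","bar_tail"):
        try:
            for b in arm.boxes_of(c,t)[:4]:
                x,y,w,h=b["rect"];u,v=int(x+w/2),int(y+h/2);print(c,t,np.round(b["rect"]),round(b["score"],2),P[v,u].round())
        except Exception as e: print(c,t,e)
E
```

```text
0.0 [ 205.20866667 -589.72880104  230.20342769] [-1.66539954e-01  9.86034075e-01  1.09080065e-03 -2.37812725e-04] [-0.02377711  0.02636571 -0.61338747]
scene jig [232. 185. 155. 119.] 0.86 [562.  -7.  20.]
scene bar [264. 224.  44.  43.] 0.8 [520. -66.  35.]
scene bar [264. 148.  15.  37.] 0.6 [177. 304.  32.]
scene lever [322. 187.   9.  38.] 0.7 [599.  12. 153.]
scene stop [237. 188. 149. 120.] 0.91 [571. -14.  14.]
scene stop [354. 130.  20.  57.] 0.43 [521. 389. 121.]
scene stop [267. 221.  38.  43.] 0.32 [515. -58.  38.]
scene bar_tail [266. 220.  39.  47.] 0.92 [513. -61.  36.]
scene bar_tail [138. 229.  48.  56.] 0.72 [ 268. -304.   31.]
scene bar_tail [267. 146.  16.  40.] 0.69 [180. 318.  30.]
scene bar_tail [323. 190.   8.  42.] 0.35 [600.  12. 141.]
side jig [218. 186. 135.  85.] 0.92 [533. -16.  22.]
side jig [263. 220.  48.  32.] 0.65 [503. -49.  28.]
side bar [267. 222.  44.  28.] 0.9 [506. -61.  29.]
side bar [114. 223.  44.  19.] 0.75 [136. 365.  21.]
side bar [241. 295.  81.  51.] 0.72 [ 222. -292.   26.]
side lever [284. 191.  10.  12.] 0.6 [684. 109.  11.]
side pad [221. 187. 131.  82.] 0.7 [541. -14.  15.]
side stop [219. 184. 132.  87.] 0.87 [549.  -1.  12.]
side bar_tail [264. 220.  50.  32.] 0.75 [506. -56.  30.]
side bar_tail [114. 221.  49.  20.] 0.75 [143. 364.  22.]
side bar_tail [237. 297.  86.  46.] 0.61 [ 220. -286.   22.]
```

```bash
python3 - <<'E'
import cv2,numpy as np
a=cv2.imread("pics/scene0.png");b=cv2.imread("pics/side0.png")
c=cv2.resize(a[170:320,215:415],(800,600),interpolation=cv2.INTER_CUBIC)
cv2.imwrite("pics/sc_crop.png",c)
cv2.imwrite("pics/both.png",np.hstack([cv2.resize(a,(400,300)),cv2.resize(b,(400,300))]))
E
```

```text
(no output)
```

View pics/sc_crop.png

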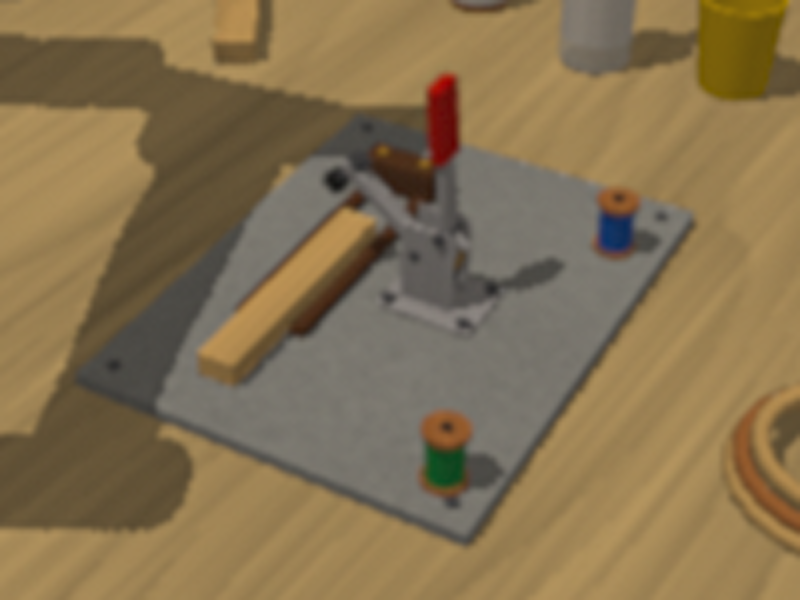

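View pics/both.png

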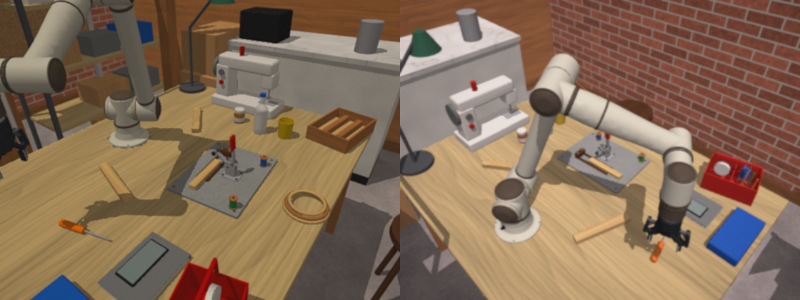

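The crop shows the jig's corners at about (80,380), (465,540), (690,215) and (360,115). The bar's tail is at (220,365), the stop block at (400,170) and the red lever, upright, at (443,120). The side view shows the start pose near the screwdriver, with the other bars lying off the jig. Next I fit the jig pose and the bar.

```bash
cat >> h.py <<'E'
def onplane(cam,u,v,z):
    m=arm.camera_model(cam);T=np.array(m["cam_to_world"])
    r=T[:3,:3]@np.array([(u-m["cx"])/m["fx"],(v-m["cy"])/m["fy"],1]);o=T[:3,3]
    return o+r*(z-o[2])/r[2]
E
python3 - <<'E'
from h import *
C=[onplane("scene",215+u/4-.4,170+v/4-.4,12)[:2] for u,v in[(77,378),(465,536),(693,215),(360,115)]]
C=np.array(C);print(C.round(),np.linalg.norm(C-np.roll(C,-1,0),axis=1).round(),C.mean(0).round())
for c in("scene","side"):
    f=np.load(c+"0.npz");im,d=f["im"].astype(int),f["d"];P=cloud(c,d)
    near=np.hypot(P[...,0]-560,P[...,1])<290
    sat=im.max(-1)-im.min(-1)
    g=near&(sat<22)&(abs(P[...,2]-12)<9)
    n,l,st,_=cv2.connectedComponentsWithStats(g.astype(np.uint8))
    k=1+st[1:,4].argmax();q=P[l==k][:,:2].astype(np.float32)
    print(c,"jig",cv2.minAreaRect(q),P[l==k][:,2].mean(),len(q))
    # bar top
    b=near&(im[...,0]-im[...,2]>45)&(abs(P[...,2]-32)<7)&(im[...,0]>140)
    n,l,st,_=cv2.connectedComponentsWithStats(b.astype(np.uint8));k=1+st[1:,4].argmax()
    q=P[l==k];print("bar",cv2.minAreaRect(q[:,:2].astype(np.float32)),q[:,2].mean(),len(q))
    r=near&(im[...,0]>120)&(im[...,1]<60)&(P[...,2]>100);q=P[r]
    print("red",len(q),q.mean(0).round(),q.min(0).round(),q.max(0).round())
E
```

```text
[[ 436. -194.]
 [ 729. -167.]
 [ 696.  229.]
 [ 400.  205.]] [294. 397. 297. 401.] [565.  18.]
scene jig ((564.3118896484375, 16.233154296875), (300.61328125, 400.30401611328125), 4.763418674468994) 14.936338777430995 6770
bar ((509.19195556640625, -44.959228515625), (31.3288516998291, 202.0274200439453), 4.389936923980713) 35.129940984118434 442
red 24 [592.  15. 196.] [587.   6. 192.] [596.  29. 199.]
side jig ((561.718505859375, 13.507339477539062), (303.55908203125, 403.9226989746094), 4.704854488372803) 11.90842556076477 4282
bar ((508.45281982421875, -46.748191833496094), (38.19288635253906, 204.36654663085938), 3.0479767322540283) 31.083519713745442 362
red 10 [587.   7. 153.] [584.   3. 142.] [591.  10. 165.]
```

```bash
cat >> h.py <<'E'
J0=np.array([564,16.]);YAW=np.deg2rad(4.75)
jx=np.array([np.cos(YAW),np.sin(YAW)]);jy=np.array([-np.sin(YAW),np.cos(YAW)])
def j2w(x,y,z): return np.r_[J0+x*jx+y*jy,z]
def w2j(p): p=np.asarray(p);return np.r_[(p[:2]-J0)@jx,(p[:2]-J0)@jy,p[2]]
# goal orientation: z down, tool y along jig y
RG=R.from_matrix(np.c_[np.r_[-jx,0],np.r_[jy,0],[0,0,-1]])
def plan(x,y,z):
    s=arm.read_state();r=R.from_quat(s["ee_rot"]);p=np.array(s["position"])
    print("t",round(s["clock"],2),"jig pos",w2j(p).round(1),"F",np.round(s["contact_force"],1),"w",round(s["gripper_width"],1))
    d=j2w(x,y,z)-p;print("shift cm, present tool axes",(r.inv().apply(d)/10).round(2),"goal axes",(RG.inv().apply(d)/10).round(2),
      "turn deg",np.degrees((r.inv()*RG).as_rotvec()).round(2))
E
python3 - <<'E'
from h import *
plan(-60,-195,60)
a=np.array([205,-590]);b=j2w(-60,-195,0)[:2];n=b-a;L=np.linalg.norm(n);n/=L
for c in("scene","side"):
    P=cloud(c,np.load(c+"0.npz")["d"]).reshape(-1,3);t=(P[:,:2]-a)@n;s=(P[:,:2]-a)@[-n[1],n[0]]
    for lo in range(0,500,100):
        k=(t>lo)&(t<lo+100)&(abs(s)<80);print(c,lo,np.percentile(P[k,2],[50,98]).round() if k.any() else None)
im=np.load("scene0.npz")["im"].astype(int);P=cloud("scene",np.load("scene0.npz")["d"])
k=(im[...,1]-im[...,0]>30)&(P[...,2]>15)&(np.hypot(P[...,0]-560,P[...,1])<290);print("green",w2j(P[k].mean(0)))
E
```

```text
t 0.7 jig pos [-407.6 -574.5  231.3] F [ 0.6 -1.  -0.7] w 85.7
shift cm, present tool axes [-43.12  28.09  17.13] goal axes [-34.76  37.95  17.13] turn deg [-0.    0.   14.43]
scene 0 [264. 559.]
scene 100 [540. 619.]
scene 200 [ 18. 622.]
scene 300 [ 3. 29.]
scene 400 [ 3. 17.]
side 0 [  4. 590.]
side 100 [562. 617.]
side 200 [  1. 571.]
side 300 [ 0. 25.]
side 400 [ 1. 15.]
green [119.94852781 -92.67315985  35.10954446]
```

Call:
{"api": "send_rows", "payload": {
  "targets": [
    {"gripper":1,"az":7.15},
    {"gripper":1,"az":7.15},
    {"gripper":1,"x":-2.6,"y":2.8},
    {"gripper":1,"x":-2.6,"y":2.8},
    {"gripper":1,"x":-2.6,"y":2.8}
  ]
}}

```text
$.targets[0]: bad value
```

Call:
{"api": "send_rows", "payload": {
  "targets": [
    {"gripper":1,"x":-2.6,"y":2.8},
    {"gripper":1,"x":-2.6,"y":2.8},
    {"gripper":1,"x":-2.6,"y":2.8},
    {"gripper":1,"x":-2.6,"y":2.8},
    {"gripper":1,"x":-2.6,"y":2.8}
  ]
}}

```text
$.targets[0]: bad value
```

Call:
{"api": "send_rows", "payload": {
  "targets": [
    {"gripper":1,"x":-2.6,"y":2.8},
    {"gripper":1,"x":-2.6,"y":2.8},
    {"gripper":1,"x":-2.6,"y":2.8},
    {"gripper":1,"x":-2.6,"y":2.8,"z":1},
    {"gripper":1,"y":0,"z":3}
  ]
}}

```text
$.targets[0]: bad value
```

```bash
python3 - <<'E'
from h import *
plan(-60,-185,60)
im,d=arm.get_image("wrist");np.savez("w0.npz",im=im,d=d);cv2.imwrite("pics/w0.png",im[...,::-1])
for t in("bar","bar_tail"):
    print(t,[(np.round(b["rect"]),round(b["score"],2)) for b in arm.boxes_of("wrist",t)[:3]])
E
```

```text
t 0.7 jig pos [-407.6 -574.5  231.3] F [ 0.6 -1.  -0.7] w 85.7
shift cm, present tool axes [-43.37  29.06  17.13] goal axes [-34.76  38.95  17.13] turn deg [-0.    0.   14.43]
bar [(array([432., 191., 102., 119.]), 0.73), (array([287., 231.,  29., 116.]), 0.72), (array([443., 403.,  28.,  14.]), 0.66)]
bar_tail [(array([442., 403.,  30.,  17.]), 0.86), (array([430., 194., 104., 116.]), 0.56)]
```

View pics/w0.png

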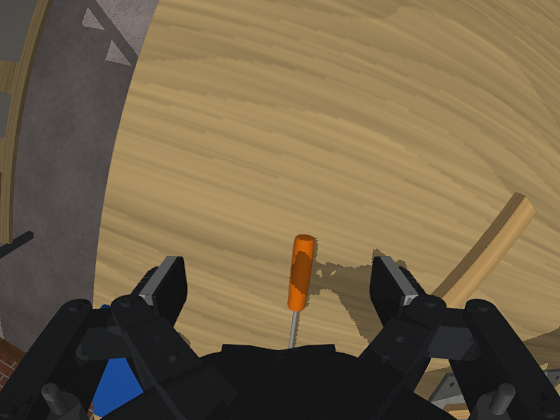

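The moves were refused, most likely because every field must be given. The wrist picture still shows the screwdriver below the start pose.

Call:
{"api": "send_rows", "payload": {
  "targets": [
    {"gripper":1,"x":0,"y":0,"z":0,"ax":0,"ay":0,"az":7.15},
    {"gripper":1,"x":0,"y":0,"z":0,"ax":0,"ay":0,"az":7.15},
    {"gripper":1,"x":-2.6,"y":2.8,"z":0,"ax":0,"ay":0,"az":0},
    {"gripper":1,"x":-2.6,"y":2.8,"z":0,"ax":0,"ay":0,"az":0},
    {"gripper":1,"x":-2.6,"y":2.8,"z":0,"ax":0,"ay":0,"az":0}
  ]
}}

```text
clock: 1.27
position: [276.1, -499.1, 231.0]
ee_rot: [-0.042, 0.999, 0.0, -0.0]
contact_force: [1.4, -0.5, 0.8]
gripper_width: 25.5
grasp_force: 0.0
```

Call:
{"api": "send_rows", "payload": {
  "targets": [
    {"gripper":1,"x":-2.6,"y":2.8,"z":0,"ax":0,"ay":0,"az":0},
    {"gripper":1,"x":-2.6,"y":2.8,"z":0,"ax":0,"ay":0,"az":0},
    {"gripper":1,"x":-2.6,"y":2.8,"z":0,"ax":0,"ay":0,"az":0},
    {"gripper":1,"x":-2.6,"y":2.8,"z":0,"ax":0,"ay":0,"az":0},
    {"gripper":1,"x":-2.6,"y":2.8,"z":0,"ax":0,"ay":0,"az":0}
  ]
}}

```text
clock: 1.68
position: [394.4, -347.8, 231.7]
ee_rot: [-0.043, 0.999, -0.0, 0.0]
contact_force: [1.8, -0.4, -0.0]
gripper_width: 0.1
grasp_force: 0.0
```

Call:
{"api": "send_rows", "payload": {
  "targets": [
    {"gripper":1,"x":-2.6,"y":2.8,"z":0,"ax":0,"ay":0,"az":0},
    {"gripper":1,"x":-2.6,"y":2.8,"z":0,"ax":0,"ay":0,"az":0},
    {"gripper":1,"x":-2.6,"y":2.8,"z":0,"ax":0,"ay":0,"az":0},
    {"gripper":1,"x":-2.6,"y":2.8,"z":1,"ax":0,"ay":0,"az":0},
    {"gripper":1,"x":0,"y":0,"z":3,"ax":0,"ay":0,"az":0}
  ]
}}

```text
clock: 2.1
position: [494.5, -225.9, 195.5]
ee_rot: [-0.046, 0.999, -0.002, 0.006]
contact_force: [0.1, -0.2, 0.2]
gripper_width: -0.2
grasp_force: 0.0
```

```bash
python3 - <<'E'
from h import *
plan(-60,-187,60)
im,d=arm.get_image("wrist");np.savez("w1.npz",im=im,d=d);cv2.imwrite("pics/w1.png",im[...,::-1])
for t in("bar","bar_tail"):
    print(t,[(np.round(b["rect"]),round(b["score"],2)) for b in arm.boxes_of("wrist",t)[:3]])
E
```

```text
t 2.1 jig pos [ -89.3 -235.3  195.5] F [ 0.1 -0.2  0.2] w -0.2
shift cm, present tool axes [-2.8   4.87 13.57] goal axes [-2.93  4.83 13.55] turn deg [-0.25  0.71  0.54]
bar [(array([354., 197., 157.,  32.]), 0.84), (array([172.,   0.,  60.,  58.]), 0.66)]
bar_tail [(array([349., 196., 161.,  34.]), 0.72), (array([167.,   2.,  65.,  55.]), 0.67), (array([312., 127., 248., 246.]), 0.58)]
```

View pics/w1.png

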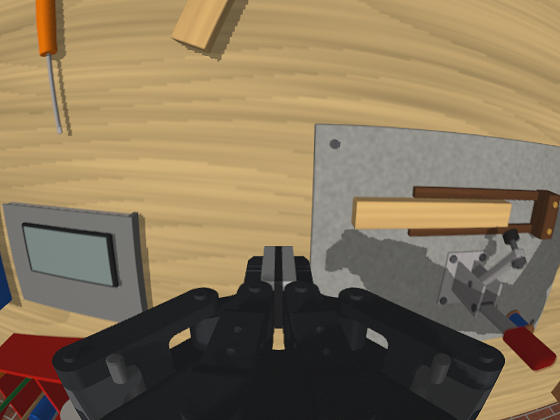

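The wrist view shows the bar's tail at about (355,213), the head at about (511,215), the stop face at about (532,215) and the fences at rows 190 and 232. I measure these next.

```bash
cat >> h.py <<'E'
def fish(m,u,v,z):
    T=np.array(m["cam_to_world"]);dx,dy=u-m["cx"],v-m["cy"];r=np.hypot(dx,dy);t=r/m["fx"]
    k=np.array([np.sin(t)*dx/r,np.sin(t)*dy/r,np.cos(t)]);k=T[:3,:3]@k;o=T[:3,3]
    return o+k*(z-o[2])/k[2]
E
python3 - <<'E'
from h import *
m=arm.camera_model("wrist")
for n,u,v,z in[("tail+",355,198,32),("tail-",354,226,32),("head+",511,204,32),("head-",510,226,32),("corner",316,125,12),("corner2",310,290,12),("fenceend-x",414,190,20),("fenceend+x",409,231,20),("stop",540,193,42)]:
    print(n,w2j(fish(m,u,v,z)).round(1))
E
```

```text
tail+ [ -89.2 -163.2   32. ]
tail- [ -60.5 -162.2   32. ]
head+ [-83.9  33.   32. ]
head- [-56.8  38.2  32. ]
corner [-157.7 -200.8   12. ]
corner2 [  23.3 -201.3   12. ]
fenceend-x [-95.3 -95.8  20. ]
fenceend+x [-49.9 -96.1  20. ]
stop [-100.3   71.6   42. ]
```

```bash
python3 -c "
from h import *
plan(-60,-187,60)"
```

```text
t 2.25 jig pos [ -97.5 -236.9  189.6] F [-0.2 -0.8 -0.2] w 0.0
shift cm, present tool axes [-3.83  4.96 12.95] goal axes [-3.75  4.99 12.96] turn deg [ 0.08 -0.29  0.2 ]
```

Call:
{"api": "send_rows", "payload": {
  "targets": [
    {"gripper":1,"x":-1.3,"y":1.7,"z":2.6,"ax":0,"ay":0,"az":0.2},
    {"gripper":1,"x":-1.3,"y":1.7,"z":3,"ax":0,"ay":0,"az":0},
    {"gripper":1,"x":-1.2,"y":1.6,"z":3,"ax":0,"ay":0,"az":0},
    {"gripper":1,"x":0,"y":0,"z":3,"ax":0,"ay":0,"az":0},
    {"gripper":1,"x":0,"y":0,"z":1.4,"ax":0,"ay":0,"az":0}
  ]
}}

```text
clock: 2.67
position: [520.5, -176.2, 59.5]
ee_rot: [-0.041, 0.999, 0.0, -0.001]
contact_force: [-0.7, 0.0, 0.3]
gripper_width: -0.2
grasp_force: 0.0
```

```bash
python3 - <<'E'
from h import *
arm.get_image("side");arm.get_image("side");m=arm.camera_model("wrist");im,d=arm.get_image("wrist");cv2.imwrite("pics/w2.png",im[...,::-1])
plan(-60,-187,20);np.savez("w2.npz",T=m["cam_to_world"])
E
```

```text
t 2.82 jig pos [ -58.3 -188.9   61.8] F [ 0.2 -1.7  0.4] w -0.2
shift cm, present tool axes [0.16 0.19 4.18] goal axes [0.17 0.19 4.18] turn deg [-0.04 -0.03 -0.12]
```

View pics/w2.png

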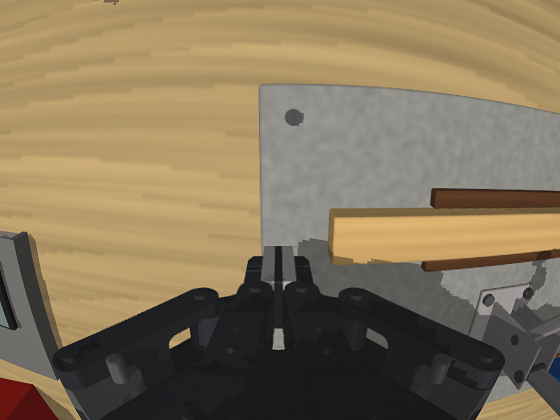

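```bash
python3 - <<'E'
from h import *
m=arm.camera_model("wrist")
for n,u,v,z in[("tail+",334,210,32),("tail-",334,262,32),("corner",261,85,12),("fenceend-x",433,190,20),("fenceend+x",424,262,20)]:
    print(n,w2j(fish(m,u,v,z)).round(1))
E
```

```text
tail+ [ -75.4 -158.8   32. ]
tail- [ -43.4 -157.    32. ]
corner [-144.9 -199.5   12. ]
fenceend-x [-84.5 -92.8  20. ]
fenceend+x [-34.9 -91.9  20. ]
```

The bar's centreline and tail agree with the first fit: tail at jig (-59,-158). I lower to z = 20 mm and push gently.

Call:
{"api": "send_rows", "payload": {
  "targets": [
    {"gripper":1,"x":0.1,"y":0,"z":2.2,"ax":0,"ay":0,"az":0},
    {"gripper":1,"x":0,"y":0,"z":1.9,"ax":0,"ay":0,"az":0},
    {"gripper":1,"x":0,"y":0.8,"z":0,"ax":0,"ay":0,"az":0},
    {"gripper":1,"x":0,"y":0.6,"z":0,"ax":0,"ay":0,"az":0},
    {"gripper":1,"x":0,"y":0.5,"z":0,"ax":0,"ay":0,"az":0}
  ]
}}

```text
clock: 3.23
position: [520.4, -156.9, 22.6]
ee_rot: [-0.041, 0.999, -0.0, 0.002]
contact_force: [0.5, -0.5, 0.1]
gripper_width: -0.2
grasp_force: 0.3
```

Call:
{"api": "send_rows", "payload": {
  "targets": [
    {"gripper":1,"x":0,"y":0.6,"z":0,"ax":0,"ay":0,"az":0},
    {"gripper":1,"x":0,"y":0.6,"z":0,"ax":0,"ay":0,"az":0},
    {"gripper":1,"x":0,"y":0.6,"z":0,"ax":0,"ay":0,"az":0},
    {"gripper":1,"x":0,"y":0.6,"z":0,"ax":0,"ay":0,"az":0},
    {"gripper":1,"x":0,"y":0.6,"z":0,"ax":0,"ay":0,"az":0}
  ]
}}

```text
clock: 3.65
position: [518.2, -127.1, 22.2]
ee_rot: [-0.042, 0.999, -0.001, 0.002]
contact_force: [0.2, -4.0, 7.1]
gripper_width: -0.3
grasp_force: 3.3
```

Call:
{"api": "send_rows", "payload": {
  "targets": [
    {"gripper":1,"x":0,"y":0.6,"z":0,"ax":0,"ay":0,"az":0},
    {"gripper":1,"x":0,"y":0.5,"z":0,"ax":0,"ay":0,"az":0},
    {"gripper":1,"x":0,"y":0.4,"z":0,"ax":0,"ay":0,"az":0},
    {"gripper":1,"x":0,"y":0.3,"z":0,"ax":0,"ay":0,"az":0},
    {"gripper":1,"x":0,"y":0.2,"z":0,"ax":0,"ay":0,"az":0}
  ]
}}

```text
clock: 4.07
position: [516.5, -107.1, 22.2]
ee_rot: [-0.042, 0.999, -0.001, 0.002]
contact_force: [-0.1, -4.0, 7.0]
gripper_width: -0.0
grasp_force: 3.4
```

```bash
python3 -c "
from h import *
plan(-60,-111,20)"
```

```text
t 4.07 jig pos [ -57.5 -118.8   22.2] F [-0.1 -4.   7. ] w -0.0
shift cm, present tool axes [0.25 0.78 0.22] goal axes [0.25 0.78 0.22] turn deg [-0.07  0.23  0.03]
```

Something presses up on the tool with 7 N. I lift a few mm and look.

Call:
{"api": "send_rows", "payload": {
  "targets": [
    {"gripper":1,"x":0,"y":0,"z":-0.3,"ax":0,"ay":0,"az":0},
    {"gripper":1,"x":0,"y":0,"z":0,"ax":0,"ay":0,"az":0}
  ]
}}

```text
clock: 4.23
position: [514.9, -106.7, 24.0]
ee_rot: [-0.041, 0.999, 0.0, 0.001]
contact_force: [-0.2, -0.5, -0.9]
gripper_width: 0.3
grasp_force: 0.0
```

```bash
python3 - <<'E'
from h import *
plan(-60,-111,20)
a,_=arm.get_image("scene");w,_=arm.get_image("wrist");plan(-60,-111,20)
c=cv2.resize(a[190:300,220:350],(420,356),interpolation=cv2.INTER_CUBIC)
cv2.imwrite("pics/p3.png",np.hstack([c,cv2.resize(w[120:420,200:560],(380,356))])[...,::-1])
E
```

```text
t 4.23 jig pos [ -59.1 -118.2   24. ] F [-0.2 -0.5 -0.9] w 0.3
shift cm, present tool axes [0.09 0.72 0.4 ] goal axes [0.09 0.72 0.4 ] turn deg [ 0.02  0.06 -0.05]
t 4.33 jig pos [ -59.6 -118.4   23.3] F [ 0.1 -0.6  0.3] w -0.1
shift cm, present tool axes [0.05 0.74 0.33] goal axes [0.04 0.74 0.33] turn deg [ 0.02 -0.01 -0.07]
```

View pics/p3.png

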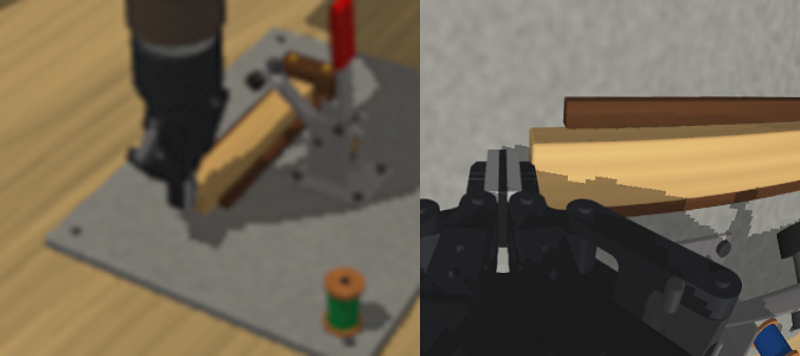

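The bar sits against the fingertips in the wrist view and has moved along, with no force left at this height. I push on in small steps until the stop is felt.

Call:
{"api": "send_rows", "payload": {
  "targets": [
    {"gripper":1,"x":0,"y":0.2,"z":0,"ax":0,"ay":0,"az":0},
    {"gripper":1,"x":0,"y":0.1,"z":0,"ax":0,"ay":0,"az":0},
    {"gripper":1,"x":0,"y":0.1,"z":0,"ax":0,"ay":0,"az":0},
    {"gripper":1,"x":0,"y":0,"z":0,"ax":0,"ay":0,"az":0}
  ]
}}

```text
clock: 4.67
position: [514.3, -103.1, 23.2]
ee_rot: [-0.041, 0.999, 0.0, -0.0]
contact_force: [0.1, -1.1, -0.8]
gripper_width: 0.0
grasp_force: 0.2
```

Call:
{"api": "send_rows", "payload": {
  "targets": [
    {"gripper":1,"x":0,"y":0.1,"z":0,"ax":0,"ay":0,"az":0},
    {"gripper":1,"x":0,"y":0.1,"z":0,"ax":0,"ay":0,"az":0},
    {"gripper":1,"x":0,"y":0,"z":0,"ax":0,"ay":0,"az":0}
  ]
}}

```text
clock: 4.92
position: [514.1, -101.1, 23.2]
ee_rot: [-0.041, 0.999, 0.0, -0.0]
contact_force: [0.7, -0.4, -0.7]
gripper_width: -0.3
grasp_force: 0.1
```

Now at jig y of about -113. I keep going.

Call:
{"api": "send_rows", "payload": {
  "targets": [
    {"gripper":1,"x":0,"y":0.1,"z":0,"ax":0,"ay":0,"az":0},
    {"gripper":1,"x":0,"y":0.1,"z":0,"ax":0,"ay":0,"az":0},
    {"gripper":1,"x":0,"y":0,"z":0,"ax":0,"ay":0,"az":0}
  ]
}}

```text
clock: 5.17
position: [513.7, -100.1, 23.3]
ee_rot: [-0.041, 0.999, -0.001, -0.001]
contact_force: [0.3, -5.0, 0.1]
gripper_width: 0.0
grasp_force: 2.6
```

Call:
{"api": "send_rows", "payload": {
  "targets": [
    {"gripper":1,"x":0,"y":0.1,"z":0,"ax":0,"ay":0,"az":0},
    {"gripper":1,"x":0,"y":0.1,"z":0,"ax":0,"ay":0,"az":0},
    {"gripper":1,"x":0,"y":0,"z":0,"ax":0,"ay":0,"az":0}
  ]
}}

```text
clock: 5.42
position: [513.5, -99.7, 23.5]
ee_rot: [-0.041, 0.999, -0.001, -0.001]
contact_force: [0.5, -13.2, -0.5]
gripper_width: -0.1
grasp_force: 6.4
```

The bar is home: motion stopped with 13 N against the stop. I back off, rise and go over to the lever.

Call:
{"api": "send_rows", "payload": {
  "targets": [
    {"gripper":1,"x":0,"y":-0.8,"z":0,"ax":0,"ay":0,"az":0},
    {"gripper":1,"x":0,"y":-2.2,"z":0,"ax":0,"ay":0,"az":0},
    {"gripper":1,"x":0,"y":0,"z":-3,"ax":0,"ay":0,"az":0},
    {"gripper":1,"x":0,"y":0,"z":-4,"ax":0,"ay":0,"az":0},
    {"gripper":1,"x":0,"y":0,"z":-4,"ax":0,"ay":0,"az":0}
  ]
}}

```text
clock: 5.83
position: [515.4, -127.5, 133.5]
ee_rot: [-0.04, 0.999, 0.0, -0.002]
contact_force: [1.7, 0.5, -0.1]
gripper_width: -0.3
grasp_force: 0.0
```

Call:
{"api": "send_rows", "payload": {
  "targets": [
    {"gripper":1,"x":0,"y":0,"z":-4,"ax":0,"ay":0,"az":0},
    {"gripper":1,"x":0,"y":0,"z":-4,"ax":0,"ay":0,"az":0},
    {"gripper":1,"x":0,"y":0,"z":-2,"ax":0,"ay":0,"az":0},
    {"gripper":1,"x":0,"y":0,"z":0,"ax":0,"ay":0,"az":0}
  ]
}}

```text
clock: 6.17
position: [519.3, -127.4, 239.5]
ee_rot: [-0.041, 0.999, -0.0, 0.006]
contact_force: [0.5, 0.0, 1.0]
gripper_width: 0.1
grasp_force: 0.0
```

```bash
python3 - <<'E'
from h import *
w,_=arm.get_image("wrist");m=arm.camera_model("wrist");plan(-20,0,235)
a,_=arm.get_image("scene");
c=cv2.resize(a[175:300,220:390],(400,400*125//170),interpolation=cv2.INTER_CUBIC)
cv2.imwrite("pics/p4.png",np.hstack([c,cv2.resize(w[:,:],(400,294))])[...,::-1]);cv2.imwrite("pics/w4.png",w[...,::-1])
for t in("lever","bar","pad"):print(t,[(np.round(b["rect"]),round(b["score"],2)) for b in arm.boxes_of("wrist",t)[:2]])
E
```

```text
t 6.22 jig pos [ -58.  -138.7  236.3] F [-0.1  0.7 -1.2] w -0.1
shift cm, present tool axes [-3.78 13.87  0.16] goal axes [-3.8  13.87  0.13] turn deg [ 0.01  0.4  -0.06]
lever [(array([397., 265.,  71.,  65.]), 0.68)]
bar [(array([108.,   0.,  49.,  40.]), 0.89), (array([528.,   0.,  32.,  32.]), 0.75)]
pad [(array([412., 182.,  19.,  46.]), 0.71)]
```

View pics/w4.png

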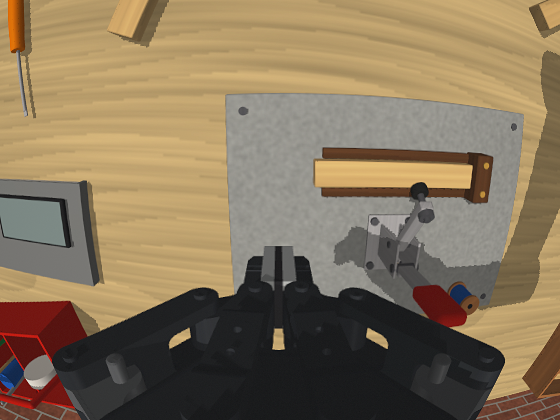

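The wrist view shows the bar's head at (472,177), touching the stop. The lever is upright, its red grip at (440,306). I move over to the lever's robot side.

Call:
{"api": "send_rows", "payload": {
  "targets": [
    {"gripper":1,"x":-1,"y":3.5,"z":0,"ax":0,"ay":0,"az":0},
    {"gripper":1,"x":-1,"y":3.5,"z":0,"ax":0,"ay":0,"az":0},
    {"gripper":1,"x":-1,"y":3.5,"z":0,"ax":0,"ay":0,"az":0},
    {"gripper":1,"x":-0.8,"y":3.4,"z":0,"ax":0,"ay":0,"az":0},
    {"gripper":1,"x":0,"y":0,"z":0,"ax":0,"ay":0,"az":0}
  ]
}}

```text
clock: 6.83
position: [543.4, 18.8, 231.4]
ee_rot: [-0.043, 0.999, 0.0, -0.001]
contact_force: [-0.0, -1.3, -0.6]
gripper_width: 0.0
grasp_force: 0.0
```

Call:
{"api": "send_rows", "payload": {
  "targets": [
    {"gripper":1,"x":0,"y":0,"z":2.5,"ax":0,"ay":0,"az":0},
    {"gripper":1,"x":0,"y":0,"z":2.5,"ax":0,"ay":0,"az":0},
    {"gripper":1,"x":0,"y":0,"z":1.7,"ax":0,"ay":0,"az":0},
    {"gripper":1,"x":0,"y":0,"z":0,"ax":0,"ay":0,"az":0},
    {"gripper":1,"x":0,"y":0,"z":0,"ax":0,"ay":0,"az":0}
  ]
}}

```text
clock: 7.25
position: [542.1, 14.0, 164.7]
ee_rot: [-0.041, 0.999, -0.001, -0.002]
contact_force: [0.3, 0.3, 0.8]
gripper_width: 0.0
grasp_force: 0.0
```

```bash
python3 -c "
from h import *
plan(7,0,168)"
```

```text
t 7.25 jig pos [-21.9  -0.2 164.7] F [0.3 0.3 0.8] w 0.0
shift cm, present tool axes [-2.89  0.02 -0.34] goal axes [-2.89  0.02 -0.33] turn deg [-0.08 -0.24 -0.06]
```

Call:
{"api": "send_rows", "payload": {
  "targets": [
    {"gripper":1,"x":-1.5,"y":0,"z":-0.1,"ax":0,"ay":0,"az":0},
    {"gripper":1,"x":-1.2,"y":0,"z":-0.1,"ax":0,"ay":0,"az":0},
    {"gripper":1,"x":-1,"y":0,"z":-0.1,"ax":0,"ay":0,"az":0},
    {"gripper":1,"x":-1,"y":0,"z":0,"ax":0,"ay":0,"az":0},
    {"gripper":1,"x":-1,"y":0,"z":0,"ax":0,"ay":0,"az":0}
  ]
}}

```text
clock: 7.67
position: [598.2, 18.7, 170.6]
ee_rot: [-0.041, 0.999, -0.0, -0.002]
contact_force: [-6.2, 1.2, 2.5]
gripper_width: 0.1
grasp_force: 3.4
```

Contact is good, with about 6 N back on the tool. I follow the arc.

Call:
{"api": "send_rows", "payload": {
  "targets": [
    {"gripper":1,"x":-1,"y":0,"z":0.2,"ax":0,"ay":0,"az":0},
    {"gripper":1,"x":-1,"y":0,"z":0.4,"ax":0,"ay":0,"az":0},
    {"gripper":1,"x":-0.9,"y":0,"z":0.4,"ax":0,"ay":0,"az":0},
    {"gripper":1,"x":-0.9,"y":0,"z":0.5,"ax":0,"ay":0,"az":0},
    {"gripper":1,"x":-0.8,"y":0,"z":0.6,"ax":0,"ay":0,"az":0}
  ]
}}

```text
clock: 8.08
position: [647.5, 22.9, 150.4]
ee_rot: [-0.041, 0.999, 0.0, 0.002]
contact_force: [-1.2, 0.3, 2.5]
gripper_width: 0.0
grasp_force: 1.0
```

```bash
python3 -c "
from h import *
plan(87,0,146)"
```

```text
t 8.08 jig pos [ 83.8  -0.  150.4] F [-1.2  0.3  2.5] w 0.0
shift cm, present tool axes [-0.32  0.    0.44] goal axes [-0.32  0.    0.44] turn deg [ 0.    0.25 -0.04]
```

Call:
{"api": "send_rows", "payload": {
  "targets": [
    {"gripper":1,"x":-0.7,"y":0,"z":0.7,"ax":0,"ay":0,"az":0},
    {"gripper":1,"x":-0.6,"y":0,"z":0.8,"ax":0,"ay":0,"az":0},
    {"gripper":1,"x":-0.5,"y":0,"z":0.8,"ax":0,"ay":0,"az":0},
    {"gripper":1,"x":-0.4,"y":0,"z":0.8,"ax":0,"ay":0,"az":0},
    {"gripper":1,"x":-0.3,"y":0,"z":0.6,"ax":0,"ay":0,"az":0}
  ]
}}

```text
clock: 8.5
position: [670.2, 24.7, 109.2]
ee_rot: [-0.041, 0.999, -0.0, -0.001]
contact_force: [1.0, -0.2, 0.2]
gripper_width: 0.2
grasp_force: 0.0
```

Call:
{"api": "send_rows", "payload": {
  "targets": [
    {"gripper":1,"x":0,"y":0,"z":0.3,"ax":0,"ay":0,"az":0},
    {"gripper":1,"x":0,"y":0,"z":0.2,"ax":0,"ay":0,"az":0},
    {"gripper":1,"x":0,"y":0,"z":0,"ax":0,"ay":0,"az":0}
  ]
}}

```text
clock: 8.75
position: [670.1, 24.8, 105.7]
ee_rot: [-0.041, 0.999, -0.0, -0.001]
contact_force: [-0.5, -1.3, 0.1]
gripper_width: -0.1
grasp_force: 0.0
```

```bash
python3 -c "
from h import *
plan(109,0,105)"
```

```text
t 8.75 jig pos [106.4  -0.  105.7] F [-0.5 -1.3  0.1] w -0.1
shift cm, present tool axes [-0.26  0.    0.07] goal axes [-0.26  0.    0.07] turn deg [-0.01 -0.06 -0.07]
```

No contact any more, so the lever has snapped ahead. I rise, clear off towards the robot's side and check.

Call:
{"api": "send_rows", "payload": {
  "targets": [
    {"gripper":1,"x":0,"y":0,"z":-3,"ax":0,"ay":0,"az":0},
    {"gripper":1,"x":0,"y":0,"z":-4,"ax":0,"ay":0,"az":0},
    {"gripper":1,"x":0,"y":0,"z":-4,"ax":0,"ay":0,"az":0},
    {"gripper":1,"x":0,"y":-4,"z":-1,"ax":0,"ay":0,"az":0},
    {"gripper":1,"x":0,"y":-4,"z":0,"ax":0,"ay":0,"az":0}
  ]
}}

```text
clock: 9.17
position: [679.5, -53.7, 233.5]
ee_rot: [-0.043, 0.999, -0.0, 0.006]
contact_force: [1.1, -0.2, -0.7]
gripper_width: -0.2
grasp_force: 0.0
```

Call:
{"api": "send_rows", "payload": {
  "targets": [
    {"gripper":1,"x":2,"y":-3.5,"z":0,"ax":0,"ay":0,"az":0},
    {"gripper":1,"x":2,"y":-3.5,"z":0,"ax":0,"ay":0,"az":0},
    {"gripper":1,"x":2,"y":-3,"z":0,"ax":0,"ay":0,"az":0},
    {"gripper":1,"x":0,"y":0,"z":0,"ax":0,"ay":0,"az":0},
    {"gripper":1,"x":0,"y":0,"z":0,"ax":0,"ay":0,"az":0}
  ]
}}

```text
clock: 9.58
position: [624.4, -161.3, 227.5]
ee_rot: [-0.039, 0.999, -0.0, 0.001]
contact_force: [0.3, 0.3, 0.5]
gripper_width: -0.3
grasp_force: 0.0
```

```bash
python3 - <<'E'
from h import *
plan(0,-180,225);w,_=arm.get_image("wrist");m=arm.camera_model("wrist");a,d=arm.get_image("scene")
c=cv2.resize(a[170:310,220:400],(386,300),interpolation=cv2.INTER_CUBIC)
cv2.imwrite("pics/end.png",np.hstack([c,cv2.resize(w,(400,300))])[...,::-1])
P=cloud("scene",d);im=a.astype(int);k=(im[...,0]>110)&(im[...,1]<50)&(np.hypot(P[...,0]-600,P[...,1]-10)<150)
q=P[k];print(len(q),[w2j(x).round() for x in (q[q[:,0].argmin()],np.median(q,0),q[q[:,0].argmax()])] if len(q) else "")
E
```

```text
t 9.58 jig pos [  45.6 -181.7  227.5] F [0.3 0.3 0.5] w -0.3
shift cm, present tool axes [4.56 0.15 0.24] goal axes [4.56 0.17 0.25] turn deg [-0.01  0.09 -0.25]
93 [array([95., -9., 97.]), array([114.,  -6., 105.]), array([151.,  -0., 111.])]
```

View pics/end.png

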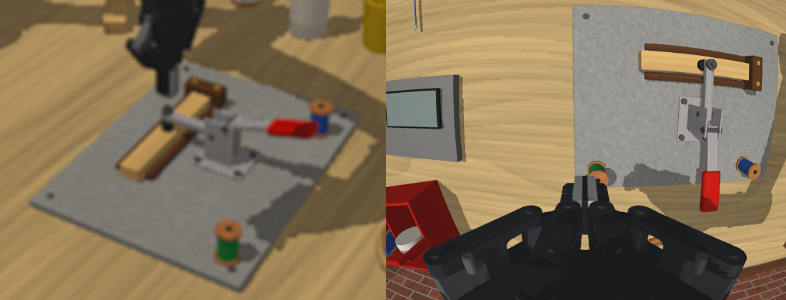

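The picture shows the lever down: its tip measures jig (151, 0, 111), and the locked position should be (151, 0, 106). The pad is on the bar at (708,64), the bar's head is at the stop at (750,70), and both spools are standing.

```bash
python3 -c "
from h import *
print(arm.job_done())"
```

```text
the job is handed in; nothing more can be done
None
```

The bar is fully home against the stop, the clamp lever is locked with its pad on the bar, and I handed the job in at about 10 s; the verdict was not reported.

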